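# Change the dressing stone

## Task

Change the dressing stone: first take the used stone off the grey rest and lay it flat in the steel tool tray. Then draw the lowest stone straight out of the front of the blue stack magazine, so that the stones above it stay inside and settle down flat, and lay the new stone level along the rest's channel, centred so that it sticks out about the same at both ends. Set both stones down before letting go rather than dropping them, leave the new one on the rest, and do not disturb the bottles, the tape or the screwdriver.

Things in the scene. Friction and masses are not known exactly. Their poses are not given: they have to be found in the camera images.
- magazine: Fixed upright stack magazine of blue sheet metal, 38 mm wide (y), 167 mm high. Origin: centre of its underside; z up; x points to its BACK, the outlet looks to -x. Shaft: x -51 to +51 mm, 32 mm wide, floor (aluminium bed) at z = 40 mm, open on top. Holds four stones, stone_1 lowest. Its bed and foot flange (106 x 100 x 6 mm) end at x = -53 mm: nothing is below the protruding stone.
- outlet (a point): Centre of the outlet at floor level: x = -54, y = 0, z = 40 mm in the magazine's frame. The front plate (outer face x = -54 mm) ends 20 mm above the floor, so that just one 14 mm stone passes under it. The plate goes on up to z = 130 mm.
- lip (a point): Middle of the filling lip's free edge. The lip is 60 mm wide and leans forward over the outlet, from x = -54, z = 130 to x = -88, z = 166 mm in the magazine's frame. A gripper coming straight down on the protruding stone hits it: come in tilted some 35 to 45 degrees, wrist leaning away from the magazine.
- stone_1: The new stone: grey and brown whetstone 28 x 100 x 14 mm, 0.13 to 0.21 kg, long axis its y, origin: centre of its underside. Lies lowest in the magazine, long axis along the magazine's x; its front end sticks out of the outlet by 30 to 36 mm, underside 40 mm above the worktop. Pulling takes about 2 to 10 N; it is clear when its centre passes x = -104 mm in the magazine's frame.
- stone_2: Second stone, same kind, directly on stone_1, in the shaft; comes down on the shaft floor when stone_1 is out.
- stone_3: Third stone, same kind, on stone_2.
- stone_4: Top stone, same kind, on stone_3.
- lamp_shade (a point): Middle of a fixed lamp's shade hanging over the worktop on the right, about 200 mm across and 150 mm high: keep the arm clear of it.
- corner_bottles (a point): A fixed cluster of small bottles up to 90 mm high on the left, about 120 mm across, centred here on the worktop: keep clear.
- stone_rest: Fixed grey stone rest: block 40 (x) x 50 mm, 50 mm high, on a dark foot plate 40 (x) x 110 x 8 mm with bolt heads up to z = 13 mm. Origin: centre of its underside. A channel runs along its x, open at both ends and the top: floor z = 40 mm, 34 mm wide, cheeks 10 mm high. A stone centred in it sticks out 30 mm at each end with nothing beneath. Its yaw varies; either end serves.
- used_stone: The used stone: whetstone like the others, 28 x 100 x 14 mm, 0.16 kg (varies), long axis its y, origin at the centre of its underside. At the start it lies in the rest's channel, centred to within 3 mm.
- tool_tray: Fixed open steel tray, 108 mm (x) by 205 mm (y), walls 2 mm thick and 19 mm high, floor 3 mm above the worktop. Origin: centre of its underside. Empty. Inside 100 x 203 mm, so a stone lies in it along its y axis. Tray and rest can stand on either side of the magazine.
- flask: Loose white flask with blue cap, 44 mm across, 103 mm high, standing beside the outlet on the side near the robot. Origin: centre of underside. Leave it alone.
- spray: Loose blue bottle, 68 mm across, 141 mm high, standing beside the outlet on the far side. Origin: centre of underside. Leave it alone.
- driver: Loose red screwdriver lying near the front, 170 mm long (its y), 22 mm thick. Leave it alone.
- tape: Loose roll of masking tape, 78 mm across, 19 mm high, lying on the left. Origin: centre of underside. Leave it alone.
Mind the look-alikes: they are no part of the job. What is shaped like the stone_rest but red is not meant.

How it is judged:
By the outcome, as a careful person would: the job done as asked, in the order asked, and still so for the second after the job is handed in, with the robot touching nothing.
It also fails if it takes over 67 s, if anything falls off the work surface, if the arm or the gripper's body presses on something with over 40 N, if the wrist force passes 120 N, or if a joint passes its speed limit or range.

## Robot

A 6-joint arm with a two-finger parallel gripper is mounted at the origin on a cart in front of the work surface, level with it; the furniture and walls round the work are solid. World frame = base frame: x ahead of the robot, y to its left, z up, the work surface at z = 0. Lengths are in m, angles in rad, forces in N, time in s.
With the tool pointing down it reaches from about 0.35 to 0.85 m from the base axis. Payload 8.1 kg.
Tool frame: the origin (TCP) lies between the finger pads; the fingertips stand 11 mm ahead of it and the grasp point (between the pads) lies 8 mm behind it (robot.tips_ahead is the distance from the TCP to the fingertips, in m); z points along the fingers, y is the line along which they close (so a half turn about z gives the same grasp; the last joint's range is limited). The gripper opens to 93 mm and grips with 3 to 60 N. Pads are 15 mm wide; open, the fingers measure 128 mm over their backs; the gripper's body (75 mm by 188 mm) begins 65 mm behind the grasp point.
Start: joints at [-1.215, 0.13, 1.488, -0, 1.523, -0.085], TCP at [0.256, -0.543, 0.23] pointing down, gripper open.
Joint ranges: [-2.96, 2.96], [-0.89, 2.26], [0.02, 2.5], [-1.34, 4.48], [0, 2.73], [-2.66, 2.66]. Speed limits (rad/s): [2.39, 2.39, 2.79, 3.14, 3.14, 3.14].

## Interface

Orientations are given as a rotation vector (axis times angle).
In Python, from plant import robot gives the robot as it stands. The module is installed in compiled form; this text tells all that it offers.
- The arm moves only by the tool move_arm, never from a script. Its argument "deltas" is one flat list of numbers, 7 for each row, row after row: the shift along the tool's x, y, z in m, then the turn, a rotation vector about the tool's x, y, z in rad, then the opening, from 0 (shut) to 1 (fully open). A call has 1 to 12 rows; each row is the pose to reach, as a shift and turn from the pose commanded when the call began, along the tool's axes at that moment; what a row does not reach only later rows make up. A row lasts 1/8 s, in which the tool goes at most 62.5 mm and 10.7 degrees, less where a joint would pass 70% of its speed; a pose out of reach is approached as far as the arm can. A call with a gripper value outside its range is refused whole. The fingers move at their own pace and stop on an object; "squeeze" is the grip in N (left out, the last holds). Time passes only in rows, so rows that repeat a pose let the fingers close. It gives the time, the measured TCP pose, the force, the opening and the grip force at its end, in the units of the state.
- robot.read_state(): the state, without advancing time (a new reading comes with each control period).
- robot.read_camera(name): name is "side" or "top"; returns (picture, depth): 420x560x3 uint8, red, green, blue; 420x560 float32, m along the optical axis (not along the pixel's ray), 0 where there is no reading.
- robot.camera_model(name): a dict with "K" (3x3 intrinsics, pixels), "k1" (the pictures are not rectified: a ray, as slopes to the right and down, at radius r is drawn at 1 + k1 r^2 times it, then the intrinsics apply), "R" (3x3) and "t" (3): a world point X has camera coordinates R X + t. Camera axes: x right, y down, z forward; pixel columns grow to the right and rows downward; lengths in m; the calibration is good to about 2 mm. A picture is of the moment at which its call begins. camera_model takes no time and is no camera call.
- robot.close_job(): hands the job in; it is judged then, once.
Trained networks look in the newest picture that a camera, given by its name, has taken for a name from the list of things; names that differ only in an ending like _2 or _b are one class to them, and where a whole thing is asked for, a point or a joint stands for the part that bears it (a point fixed in the world has none). Each returns a list of dicts, best first, with "confidence" (0 to 1); they miss things now and then, are a little off and sometimes report something else, mostly with a low value. They report only what shows in the picture. A call takes as long as a camera call. They do not tell look-alikes from the thing itself.
- robot.recognise(camera, label): "uv" ([column, row] in pixels, amid what is visible of it).
The state is a dict: "t": time; "q": joint angles; "dq": joint speeds; "joint_torque": joint torques, N m; "tool_pos": TCP position; "orientation": TCP orientation; "force": force on the tool from outside, world axes, zero at the start; "wrist_torque": the same for the moment, N m; "opening": finger opening in m; "gripper_force": force on a finger pad.
Only numpy, scipy, OpenCV 4.12 (cv2) and the standard library are available. Lean on these libraries where they do the work, as an engineer would, in place of code of your own. Each camera call takes 0.05 s, during which the arm holds its last target. There are 200 camera calls.

## Working session

There is one attempt and no reset: what is moved stays moved. The work goes in short steps, Python scripts to look and compute and a tool call to move; the robot and the scene stay as the last step left them, time stands still between calls to the robot, and variables do not carry over. Pictures are saved under pics/ and viewed, at most 10 in all, crops included, and the job is handed in when it is done.

Besides the shell and the picture viewer there is one more tool, called after "Request:" as name(argument=value, ...), one argument or row to a line, values as JSON. move_arm: Moves the arm, as the interface text tells. Its arguments: {"type":"object","properties":{"deltas":{"type":"array","items":{"type":"number"}},"squeeze":{"type":"number"}},"required":["deltas"]}

```bash
mkdir -p pics; cat > h.py <<'E'
import numpy as np, cv2
from scipy.spatial.transform import Rotation as Ro
from plant import robot
def ray(m,u,v):
    K=m["K"];d=np.array([(u-K[0][2])/K[0][0],(v-K[1][2])/K[1][1]]);s=d.copy()
    for _ in range(20): s=d/(1+m["k1"]*(s@s))
    return np.array([s[0],s[1],1])
def back(m,u,v,z): return np.array(m["R"]).T@(ray(m,u,v)*z-np.array(m["t"]))
def onplane(m,u,v,h):
    R=np.array(m["R"]);c=-R.T@np.array(m["t"]);d=R.T@ray(m,u,v);return c+d*(h-c[2])/d[2]
def proj(m,X):
    c=np.array(m["R"])@np.asarray(X,float)+np.array(m["t"]);s=c[:2]/c[2];s=s*(1+m["k1"]*(s@s))
    K=m["K"];return np.array([K[0][0]*s[0]+K[0][2],K[1][1]*s[1]+K[1][2]])
def cloud(m,D):
    K=np.array(m["K"],float);v,u=np.mgrid[0:D.shape[0],0:D.shape[1]]
    p=np.stack([u,v],-1).reshape(-1,1,2).astype(float)
    s=cv2.undistortPoints(p,K,np.array([m["k1"],0,0,0.])).reshape(D.shape+(2,))
    c=np.dstack([s*D[...,None],D]);W=(c-np.array(m["t"]))@np.array(m["R"]);W[D==0]=np.nan;return W
E
python3 - <<'E'
from h import *
for n in("top","side"):
    I,D=robot.read_camera(n);m=robot.camera_model(n);cv2.imwrite(f"pics/{n}0.png",I[...,::-1]);np.savez(f"{n}0.npz",I=I,D=D)
    print(n,-np.array(m["R"]).T@np.array(m["t"]))
    W=cloud(m,D)
    for l in("magazine","outlet","lip","stone_1","stone_rest","tool_tray","used_stone","flask","spray","driver","tape","lamp_shade","corner_bottles"):
        for r in robot.recognise(n,l)[:3]:
            u,v=r["uv"];print(l,np.round([u,v],0),round(r["confidence"],2),np.round(W[int(v),int(u)],3))
print(robot.read_state())
E
```

```text
top [0.38462063 0.04081749 1.51402849]
magazine [318. 189.] 0.73 [ 0.636 -0.045  0.09 ]
magazine [287. 169.] 0.35 [0.685 0.044 0.14 ]
outlet [320. 190.] 0.71 [ 0.625 -0.045  0.137]
lip [320. 188.] 0.56 [ 0.638 -0.048  0.096]
stone_1 [317. 182.] 0.71 [ 0.655 -0.042  0.098]
stone_1 [316. 230.] 0.52 [ 0.518 -0.034  0.102]
stone_rest [217. 234.] 0.91 [0.515 0.256 0.041]
stone_rest [222. 280.] 0.69 [0.375 0.243 0.042]
tool_tray [396. 245.] 0.93 [ 0.478 -0.285  0.002]
used_stone [221. 226.] 0.62 [0.537 0.242 0.054]
used_stone [203. 172.] 0.42 [0.706 0.304 0.02 ]
flask [314. 228.] 0.74 [ 0.524 -0.032  0.098]
spray [286. 168.] 0.65 [0.691 0.05  0.14 ]
driver [261. 294.] 0.76 [0.335 0.126 0.025]
driver [284. 170.] 0.74 [0.685 0.052 0.143]
tape [214. 173.] 0.62 [ 0.71   0.276 -0.002]Traceback (most recent call last):
  File "<stdin>", line 7, in <module>
ValueError: it knows: driver, flask, lip, magazine, outlet, spray, stone, stone_rest, tape, tool_tray, used_stone
```

View pics/top0.png

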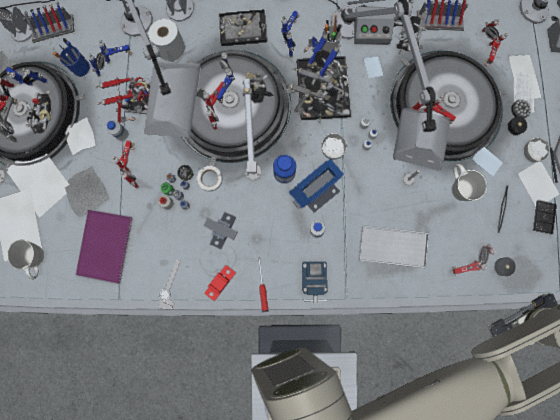

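The top picture shows the blue magazine at (317,185) turned about 35°, the spray at (285,168) and the flask at (318,229). The grey rest with its stone is at (221,230), the tray at (395,246). There is a red look-alike of the rest at (221,282).

Candidates for the rest are grey (221,230) and red (221,282). I choose the grey one.

```bash
python3 - <<'E'
from h import *
n="side"
I,D=robot.read_camera(n);m=robot.camera_model(n);cv2.imwrite(f"pics/{n}0.png",I[...,::-1]);np.savez(f"{n}0.npz",I=I,D=D)
print(n,-np.array(m["R"]).T@np.array(m["t"]))
W=cloud(m,D)
for l in("magazine","outlet","lip","stone_1","stone_rest","tool_tray","used_stone","flask","spray"):
    for r in robot.recognise(n,l)[:3]:
        u,v=r["uv"];print(l,np.round([u,v],0),round(r["confidence"],2),np.round(W[int(v),int(u)],3))
s=robot.read_state();print(s["t"],s["tool_pos"],s["orientation"])
z=np.load("top0.npz");a=z["I"]
A=cv2.resize(a[195:265,185:255],(400,400),interpolation=cv2.INTER_CUBIC)
B=cv2.resize(a[150:220,285:355],(400,400),interpolation=cv2.INTER_CUBIC)
cv2.imwrite("pics/crop0.png",np.hstack([A,B])[...,::-1])
W=cloud(robot.camera_model("top"),z["D"])
def fit(u0,u1,v0,v1,zl,zh):
    P=W[v0:v1,u0:u1].reshape(-1,3);P=P[(P[:,2]>zl)&(P[:,2]<zh)]
    r=cv2.minAreaRect(P[:,:2].astype(np.float32));print(len(P),np.round(r[0],4),np.round(r[1],4),round(r[2],1),"z",np.round(np.median(P[:,2]),4), "mean",P.mean(0).round(4))
fit(195,245,205,255,.028,.08)
fit(355,430,222,272,.010,.04)
fit(285,350,155,215,.13,.18)
fit(285,350,155,215,.15,.18)
fit(300,335,215,245,.08,.13)
fit(270,300,150,185,.12,.17)
fit(390,450,120,175,.05,.6)
fit(155,195,165,215,.03,.12)
E
```

```text
side [0.04066675 1.02621958 0.6727692 ]
magazine [266. 241.] 0.82 [0.624 0.004 0.094]
magazine [339. 244.] 0.28 [ 0.477 -0.277  0.002]
outlet [269. 240.] 0.84 [ 0.62  -0.002  0.096]
lip [267. 242.] 0.98 [0.624 0.004 0.09 ]
stone_1 [270. 254.] 0.46 [0.608 0.005 0.052]
stone_rest [258. 316.] 0.9 [0.505 0.253 0.011]
stone_rest [310. 331.] 0.56 [0.35  0.268 0.035]
tool_tray [341. 243.] 0.93 [ 0.472 -0.283 -0.   ]
used_stone [250. 298.] 0.81 [0.537 0.246 0.051]
flask [339. 313.] 0.64 [0.328 0.131 0.008]
flask [302. 258.] 0.56 [ 0.514 -0.026  0.051]
spray [236. 250.] 0.65 [0.689 0.082 0.08 ]
spray [198. 303.] 0.25 [ 0.691  0.272 -0.   ]
1.1 [ 0.25603714 -0.54264226  0.2296233 ] [3.06559431e+00 6.86822509e-01 3.12361028e-06]
413 [0.5288 0.2466] [0.1009 0.0498] 63.2 z 0.0523 mean [0.5273 0.2445 0.0515]
310 [ 0.4666 -0.2761] [0.21   0.1168] 83.0 z 0.0188 mean [ 0.4706 -0.2801  0.0184]
861 [ 0.6746 -0.0105] [0.1486 0.157 ] 38.4 z 0.1411 mean [ 0.6467 -0.0266  0.1427]
136 [ 0.6401 -0.0358] [0.0624 0.1539] 37.6 z 0.1594 mean [0.6007 0.0142 0.1589]
107 [ 0.5232 -0.0431] [0.0349 0.0333] 44.6 z 0.0982 mean [ 0.5228 -0.0413  0.0937]
178 [0.6849 0.0321] [0.0907 0.04  ] 47.2 z 0.1393 mean [0.7008 0.0504 0.1387]
2327 [ 0.7099 -0.2832] [0.12   0.1317] 75.9 z 0.4024 mean [ 0.6899 -0.2729  0.3983]
556 [0.6596 0.3864] [0.0879 0.1394] 84.6 z 0.0477 mean [0.6454 0.3883 0.0498]
```

View pics/side0.png

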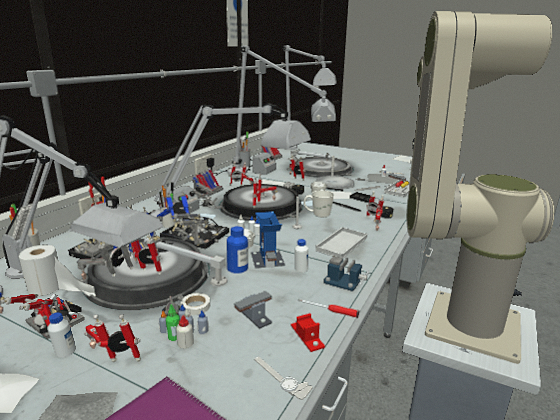

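View pics/crop0.png

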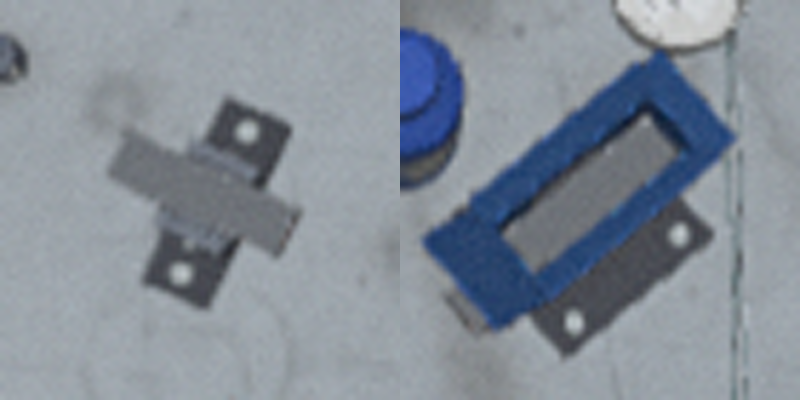

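```bash
cat > fit.py <<'E'
from h import *
from scipy.optimize import minimize
S=4
def box(x0,x1,y0,y1,z0,z1): return np.array([[x,y,z] for x in(x0,x1) for y in(y0,y1) for z in(z0,z1)])/1000
MAG=[box(-54,54,-19,19,40,167),np.array([[-54,-30,130],[-54,30,130],[-88,-30,166],[-88,30,166]])/1000]
def rest(s): return [box(-20,20,-55,55,0,8),box(-20,20,-25,25,0,50)]+([box(s-50,s+50,-14,14,40,54)] if s is not None else [])
TRAY=[box(-54,54,-102.5,102.5,0,19)]
def place(P,p): c,s=np.cos(p[2]),np.sin(p[2]); return P@np.array([[c,-s,0],[s,c,0],[0,0,1]]).T+[p[0],p[1],0]
def sil(m,parts,p,win):
    u0,v0,u1,v1=win;o=np.zeros(((v1-v0)*S,(u1-u0)*S),np.uint8)
    for P in parts:
        q=np.array([proj(m,X) for X in place(P,p)]);q=((q-[u0,v0]+.5)*S-.5)
        cv2.fillConvexPoly(o,cv2.convexHull(np.round(q*16).astype(np.int32)),255,shift=4)
    return o
def fitsil(m,mask,parts,p0,win,extra=0,valid=None):
    u0,v0,u1,v1=win;M=cv2.resize(mask[v0:v1,u0:u1].astype(np.float32),None,fx=S,fy=S,interpolation=cv2.INTER_LINEAR)>.5
    V=np.ones_like(M) if valid is None else cv2.resize(valid[v0:v1,u0:u1].astype(np.uint8),None,fx=S,fy=S,interpolation=0)>0
    def f(p):
        o=sil(m,parts(p) if callable(parts) else parts,p,win)>0;return 1-((o&M&V).sum()/max(1,((o|M)&V).sum()))
    best=None
    for k in range(3):
        x=np.array(p0 if best is None else best.x,float);n=len(x);st=np.array([.008,.008,.08,6][:n])/(k+1)
        sx=np.vstack([x]+[x+st[i]*np.eye(n)[i]*(-1)**(i+k) for i in range(n)])
        r=minimize(f,x,method="Nelder-Mead",options=dict(initial_simplex=sx,xatol=1e-5,fatol=1e-6,maxiter=400))
        if best is None or r.fun<best.fun: best=r
    return best.x,best.fun,M
E
cat > f1.py <<'E'
from fit import *
out=[]
for n in("top","side"):
    I=np.load(n+"0.npz")["I"];m=robot.camera_model(n)
    hsv=cv2.cvtColor(I,cv2.COLOR_RGB2HSV)
    blue=((hsv[...,0]>95)&(hsv[...,0]<125)&(hsv[...,1]>110)).astype(np.uint8)
    win=(285,150,355,220) if n=="top" else (248,205,285,275)
    sp=np.zeros_like(blue)
    lab,L=cv2.connectedComponents(blue,connectivity=4)
    u0,v0,u1,v1=win;sub=L[v0:v1,u0:u1];c=np.bincount(sub[sub>0]);k=c.argmax();B=(L==k).astype(np.uint8)
    cs,_=cv2.findContours(B,cv2.RETR_EXTERNAL,cv2.CHAIN_APPROX_NONE);B=cv2.drawContours(B,cs,-1,1,-1)
    p,f,M=fitsil(m,B,MAG,[.635,-.045,-.89],win);print(n,"mag",p.round(4),np.degrees(p[2]).round(1),round(f,3),win)
    def ov(parts,p,M,win):
        u0,v0,u1,v1=win;a=cv2.resize(I[v0:v1,u0:u1],None,fx=S,fy=S,interpolation=cv2.INTER_CUBIC).copy()
        for mk,col in((sil(m,parts,p,win),(255,0,0)),(M.astype(np.uint8)*255,(0,255,0))):
            cs,_=cv2.findContours(mk,cv2.RETR_EXTERNAL,cv2.CHAIN_APPROX_NONE);cv2.drawContours(a,cs,-1,col,1)
        return cv2.resize(a,(400,300))
    out.append(ov(MAG,p,M,win))
    g=cv2.cvtColor(I,cv2.COLOR_RGB2GRAY);win=(195,203,248,258) if n=="top" else (225,280,285,340)
    u0,v0,u1,v1=win;bg=np.median(g[v0:v1,u0:u1]);d=cv2.GaussianBlur(g,(3,3),0).astype(float)
    mk=(d<bg-(17 if n=="top" else 22)).astype(np.uint8);t=np.zeros_like(mk);t[v0:v1,u0:u1]=mk[v0:v1,u0:u1]
    _,L,st,_=cv2.connectedComponentsWithStats(t);B=(L==1+st[1:,4].argmax()).astype(np.uint8)
    cs,_=cv2.findContours(B,cv2.RETR_EXTERNAL,cv2.CHAIN_APPROX_NONE);B=cv2.drawContours(B,cs,-1,1,-1)
    p,f,M=fitsil(m,B,lambda p:rest(p[3] if len(p)>3 else 0),[.53,.246,-.55-np.pi/2+.5,0][:4],win);print(n,"rest",p.round(4),np.degrees(p[2]).round(1),round(f,3),bg)
    out.append(ov(rest(p[3]),p,M,win))
I=np.load("top0.npz");m=robot.camera_model("top")
cv2.imwrite("pics/ov.png",np.vstack([np.hstack(out[:2]),np.hstack(out[2:])])[...,::-1])
E
python3 f1.py
```

```text
top mag [ 0.6514 -0.0492 -0.9144] -52.4 0.198 (285, 150, 355, 220)
top rest [ 0.527   0.2435 -2.0089 -1.4576] -115.1 0.072 161.0
side mag [ 0.6484 -0.0449 -0.9026] -51.7 0.246 (248, 205, 285, 275)
side rest [ 0.5233  0.245  -2.0037 -2.0456] -114.8 0.029 182.0
```

View pics/ov.png

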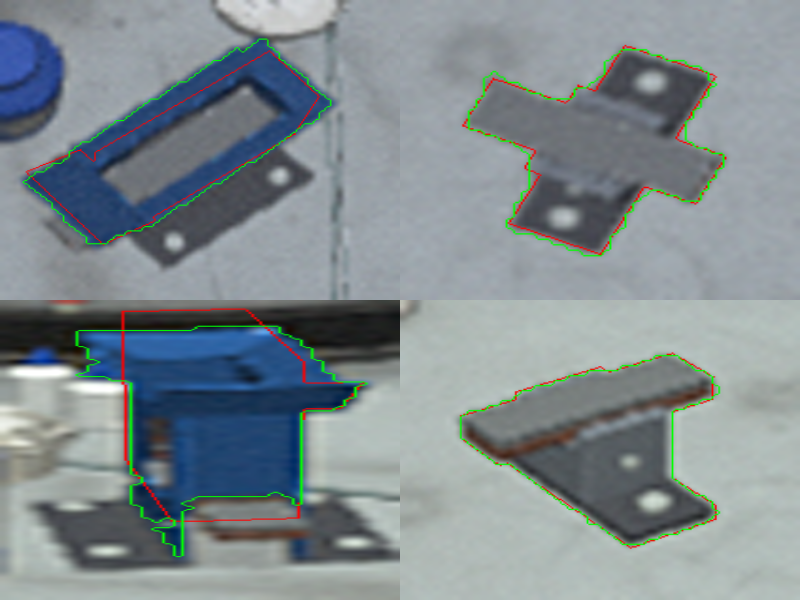

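The rest fits tightly in both views (red model on green mask, upper and lower right). The magazine's top is a funnel flared on the sides too, so I'll refine that model.

```bash
cat > f2.py <<'E'
from fit import *
def MG(p):
    xb=p[3]
    f=np.array([[x,y,130] for x in(-54,54) for y in(-19,19)]+[[x,y,166] for x in(-88,54+xb) for y in(-30,30)])/1000
    return [box(-54,54,-19,19,62,130),f]
for n in("top","side"):
    I=np.load(n+"0.npz")["I"];m=robot.camera_model(n)
    hsv=cv2.cvtColor(I,cv2.COLOR_RGB2HSV)
    blue=((hsv[...,0]>95)&(hsv[...,0]<125)&(hsv[...,1]>110)).astype(np.uint8)
    win=(285,150,355,220) if n=="top" else (248,205,285,251)
    u0,v0,u1,v1=win;t=np.zeros_like(blue);t[v0:v1,u0:u1]=blue[v0:v1,u0:u1]
    _,L,st,_=cv2.connectedComponentsWithStats(t,connectivity=4);B=(L==1+st[1:,4].argmax()).astype(np.uint8)
    cs,_=cv2.findContours(B,cv2.RETR_EXTERNAL,cv2.CHAIN_APPROX_NONE);B=cv2.drawContours(B,cs,-1,1,-1)
    p,f,M=fitsil(m,B,MG,[.638,-.04,-.91,5],win);print(n,"mag",p.round(4),np.degrees(p[2]).round(1),round(f,3))
    a=cv2.resize(I[v0:v1,u0:u1],None,fx=S,fy=S,interpolation=cv2.INTER_CUBIC).copy()
    for mk,col in((sil(m,MG(p),p,win),(255,0,0)),(M.astype(np.uint8)*255,(0,255,0))):
        cs,_=cv2.findContours(mk,cv2.RETR_EXTERNAL,cv2.CHAIN_APPROX_NONE);cv2.drawContours(a,cs,-1,col,1)
    # stone_1 predicted edges, protruding 30..36
    for s in(30,36):
        q=np.array([proj(m,X) for X in place(np.array([[-54-s,y,z] for y,z in((-14,40),(14,40),(14,54),(-14,54))])/1000,p)])
        cv2.polylines(a,[np.round((q-[u0,v0]+.5)*S-.5).astype(np.int32)],True,(255,255,0),1)
    cv2.imwrite(f"pics/_{n}.png",cv2.resize(a,(400,400))[...,::-1])
    # tray
    if n=="top":
        W=cloud(m,np.load("top0.npz")["D"])
    g=cv2.cvtColor(I,cv2.COLOR_RGB2GRAY)
    for name,h,r in(("flask",.103,.022),("spray",.141,.034)):
        for d in robot.recognise(n,name)[:1]: print(name,d["uv"],onplane(m,*d["uv"],h if n=="top" else h/2).round(3))
a=cv2.imread("pics/_top.png");b=cv2.imread("pics/_side.png")
t=np.load("top0.npz")["I"];c=cv2.resize(t[215:280,350:440],(540,390))[...,::-1]
cv2.imwrite("pics/ov2.png",np.hstack([a,b]))
# tray: brightness edges
m=robot.camera_model("top");g=cv2.GaussianBlur(cv2.cvtColor(t,cv2.COLOR_RGB2GRAY),(3,3),0)
sub=g[215:280,350:440];mk=(sub>182).astype(np.uint8);mk=cv2.morphologyEx(mk,cv2.MORPH_CLOSE,np.ones((5,5)))
cs,_=cv2.findContours(mk,cv2.RETR_EXTERNAL,2);k=max(cs,key=cv2.contourArea);r=cv2.boxPoints(cv2.minAreaRect(k))+[350,215]
P=np.array([onplane(m,*q,.019) for q in r]);print(r.round(1).tolist(),P.round(4).tolist(),P.mean(0),np.linalg.norm(P-np.roll(P,1,0),axis=1).round(3))
E
python3 f2.py
```

```text
top mag [ 0.6474 -0.0465 -0.8843  7.0854] -50.7 0.044
flask [314.2, 227.6] [ 0.522 -0.032  0.103]
spray [285.7, 167.6] [0.689 0.048 0.141]
side mag [  0.6361  -0.0216  -0.9143 -10.5583] -52.4 0.089
flask [338.6, 312.7] [0.307 0.192 0.051]
spray [235.9, 250.1] [0.697 0.066 0.07 ]
[[400.0, 246.0], [404.5, 245.5], [405.5, 254.6], [401.0, 255.1]] [[0.4705, -0.2967, 0.019], [0.4718, -0.3107, 0.019], [0.444, -0.3129, 0.019], [0.4428, -0.2989, 0.019]] [ 0.45726997 -0.30481841  0.019     ] [0.028 0.014 0.028 0.014]
```

View pics/ov2.png

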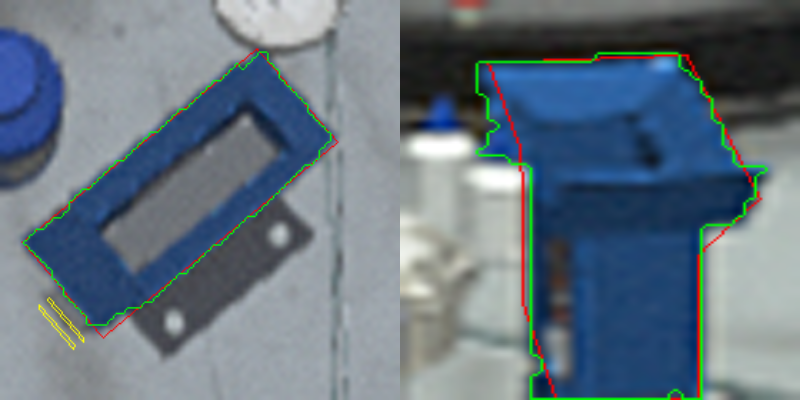

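```bash
cat > f3.py <<'E'
from fit import *
def edges(a,m,parts,p,win,sc,col):
    for P in parts:
        q=np.array([proj(m,X) for X in place(np.array(P)/1000,p)]);q=np.round((q-[win[0],win[1]]+.5)*sc-.5).astype(np.int32);cv2.polylines(a,[q],True,col,1)
def crop(n,win,sc): u0,v0,u1,v1=win;return cv2.resize(np.load(n+"0.npz")["I"][v0:v1,u0:u1],None,fx=sc,fy=sc,interpolation=cv2.INTER_CUBIC).copy()
rect=lambda x,y,z:[[-x,-y,z],[x,-y,z],[x,y,z],[-x,y,z]]
ms,mt=robot.camera_model("side"),robot.camera_model("top")
p=[.6474,-.0465,-.8843]
A=crop("side",(245,230,295,280),8);w=(245,230)
fr=lambda s:[[-54-s,y,z] for y,z in((-14,40),(14,40),(14,54),(-14,54))]
fl=lambda:[[-53,-50,6],[53,-50,6],[53,50,6],[-53,50,6]]
edges(A,ms,[fr(33),[[-54,-19,60],[-54,19,60],[-54,19,130],[-54,-19,130]],fl()],p,w,8,(255,255,0))
B=crop("top",(300,170,350,220),8);edges(B,mt,[fr(33),fl(),[[-88,-30,166],[-88,30,166],[-54,19,130],[-54,-19,130]]],p,(300,170),8,(255,255,0))
C=crop("top",(352,218,442,278),4);edges(C,mt,[rect(54,102.5,19)],[.469,-.28,-.1],(352,218),4,(255,0,0))
Dd=crop("side",(312,222,372,262),7)[:180];edges(Dd,ms,[rect(54,102.5,19)],[.469,-.28,-.1],(312,222),7,(255,0,0))
Z=np.zeros((600,800,3),np.uint8);Z[:400,:400]=A;Z[:400,400:]=B;h=min(200,C.shape[0]);Z[400:,:360]=C[20:220];Z[400:580,370:790]=Dd[:180]
cv2.imwrite("pics/ov3.png",Z[...,::-1])
E
python3 f3.py
```

```text
(no output)
```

View pics/ov3.png

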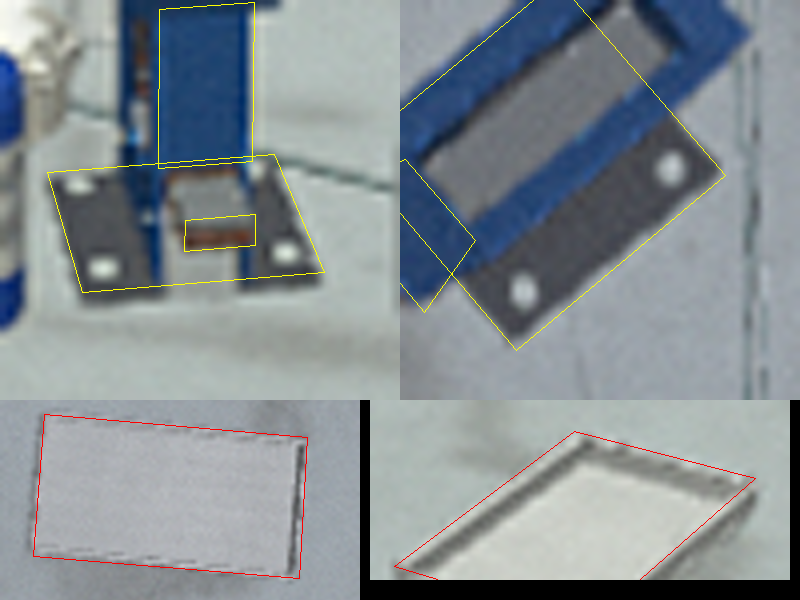

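The tray model fits at about (0.469, -0.28). The magazine's foot sits 2–3 mm further forward and left than the model, so I take its origin as (0.646, -0.044) with a yaw of -51°. The rest is clear, and its used stone is the thing at (221,229).

```bash
cat >> h.py <<'E'
def frame(head,tilt,flip=1):
    """head: horizontal heading of approach when tilted (deg); closing axis horizontal, perpendicular"""
    h,t=np.radians([head,tilt]);z=np.array([np.sin(t)*np.cos(h),np.sin(t)*np.sin(h),-np.cos(t)])
    y=flip*np.array([np.sin(h),-np.cos(h),0]);return np.column_stack([np.cross(y,z),y,z])
def go(pos,R):
    s=robot.read_state();R0=Ro.from_rotvec(s["orientation"]).as_matrix()
    d=R0.T@(np.array(pos)-s["tool_pos"]);w=Ro.from_matrix(R0.T@R).as_rotvec()
    print("delta",np.round(np.r_[d,w],4).tolist(),"rows",int(np.ceil(max(np.linalg.norm(d)/.0625,np.degrees(np.linalg.norm(w))/10.7)))," pos",np.round(s["tool_pos"],4),"t",round(s["t"],2),"F",np.round(s["force"],1),"op",round(s["opening"],4),"gf",round(s["gripper_force"],1),"q",np.round(s["q"],2))
def wrist(R,az,fp):  # approx q4,q5,q6 ; forearm direction az, pitched fp deg below horizontal
    a,f=np.radians([az,fp]);x=np.array([np.cos(a)*np.cos(f),np.sin(a)*np.cos(f),-np.sin(f)]);l=np.array([-np.sin(a),np.cos(a),0]);B=np.column_stack([np.cross(l,x),l,x])
    e=Ro.from_matrix(B.T@R).as_euler("ZYZ");return np.degrees(e).round()
E
python3 - <<'E'
from h import *
s=robot.read_state();print(wrist(Ro.from_rotvec(s["orientation"]).as_matrix(),np.degrees(-1.215),np.degrees(.13+1.488)-90),np.degrees(s["q"]).round())
for nm,az,h,t in(("rest",23,65,0),("tray",-31,84.3,0),("mag",0,-51,45),("place",20,65,45)):
    for fl in(1,-1): print(nm,fl,wrist(frame(h,t,fl),az,10))
u=np.array([.423,.906,0]);go(np.array([.5257,.2461,.17])-.034*u,frame(65,0))
E
```

```text
[ 0. 87. 85.] [-70.   7.  85.   0.  87.  -5.]
rest 1 [  0.  80. 138.]
rest -1 [  0.  80. -42.]
tray 1 [-0. 80. 65.]
tray -1 [  -0.   80. -115.]
mag 1 [ -42.   56. -112.]
mag -1 [-42.  56.  68.]
place 1 [ 39.  52. 118.]
place -1 [ 39.  52. -62.]
delta [0.5543, -0.5766, 0.0596, 0.0, 0.0, -0.6937] rows 13  pos [ 0.256  -0.5426  0.2297] t 1.3 F [-0.1  0.   0.7] op 0.0931 gf 0.0 q [-1.22  0.13  1.49  0.    1.52 -0.09]
```

```bash
python3 - <<'E'
from h import *
for t in(35,40,45):
  for fp in(0,15,30,45):
    print(t,fp,"mag+",wrist(frame(-51,t,1),14,fp)-[0,0,90],"mag-",wrist(frame(-51,t,-1),14,fp)-[0,0,90],"pl+",wrist(frame(65,t,1),9,fp)-[0,0,90],"pl-",wrist(frame(65,t,-1),9,fp)-[0,0,90])
E
```

```text
35 0 mag+ [ -32.   76. -201.] mag- [-32.  76. -21.] pl+ [30. 71. 29.] pl- [  30.   71. -151.]
35 15 mag+ [ -36.   64. -192.] mag- [-36.  64. -12.] pl+ [34. 59. 20.] pl- [  34.   59. -160.]
35 30 mag+ [ -41.   52. -181.] mag- [-41.  52.  -1.] pl+ [41. 47.  9.] pl- [  41.   47. -171.]
35 45 mag+ [ -52.   41. -166.] mag- [-52.  41.  14.] pl+ [53. 36. -8.] pl- [  53.   36. -188.]
40 0 mag+ [ -37.   74. -200.] mag- [-37.  74. -20.] pl+ [35. 69. 27.] pl- [  35.   69. -153.]
40 15 mag+ [ -41.   63. -189.] mag- [-41.  63.  -9.] pl+ [39. 57. 17.] pl- [  39.   57. -163.]
40 30 mag+ [ -48.   52. -177.] mag- [-48.  52.   3.] pl+ [48. 46.  4.] pl- [  48.   46. -176.]
40 45 mag+ [ -59.   43. -161.] mag- [-59.  43.  19.] pl+ [ 62.  37. -15.] pl- [  62.   37. -195.]
45 0 mag+ [ -42.   73. -198.] mag- [-42.  73. -18.] pl+ [40. 67. 25.] pl- [  40.   67. -155.]
45 15 mag+ [ -47.   62. -187.] mag- [-47.  62.  -7.] pl+ [45. 56. 14.] pl- [  45.   56. -166.]
45 30 mag+ [ -54.   52. -173.] mag- [-54.  52.   7.] pl+ [55. 46. -1.] pl- [  55.   46. -181.]
45 45 mag+ [ -66.   45. -156.] mag- [-66.  45.  24.] pl+ [ 69.  39. -21.] pl- [  69.   39. -201.]
```

Request:
move_arm(
  deltas=[0.554,-0.577,0.06,0,0,-0.694,0.55,0.554,-0.577,0.06,0,0,-0.694,0.55,0.554,-0.577,0.06,0,0,-0.694,0.55,0.554,-0.577,0.06,0,0,-0.694,0.55,0.554,-0.577,0.06,0,0,-0.694,0.55,0.554,-0.577,0.06,0,0,-0.694,0.55,0.554,-0.577,0.06,0,0,-0.694,0.55,0.554,-0.577,0.06,0,0,-0.694,0.55,0.554,-0.577,0.06,0,0,-0.694,0.55,0.554,-0.577,0.06,0,0,-0.694,0.55,0.554,-0.577,0.06,0,0,-0.694,0.55,0.554,-0.577,0.06,0,0,-0.694,0.55],
)

```text
t: 2.8
tool_pos: [0.4948, 0.1685, 0.1738]
orientation: [2.649, 1.689, 0.001]
force: [0.7, -0.2, 1.0]
opening: 0.0511
gripper_force: 0.0
```

```bash
python3 - <<'E'
from h import *
for t in(35,40):
  for fp in(-15,0,15):
    print(t,fp,"mag-",wrist(frame(-51,t,-1),14,fp)-[0,0,90],"pl+",wrist(frame(-115,t,1),33,fp)-[0,0,90],"pl-",wrist(frame(-115,t,-1),33,fp)-[0,0,90])
u=np.array([.423,.906,0]);go(np.array([.5257,.2461,.12])-.034*u,frame(65,0))
E
```

```text
35 -15 mag- [-31.  89. -29.] pl+ [ -25.  133. -134.] pl- [-25. 133.  46.]
35 0 mag- [-32.  76. -21.] pl+ [ -20.  119. -127.] pl- [-20. 119.  53.]
35 15 mag- [-36.  64. -12.] pl+ [ -18.  105. -122.] pl- [-18. 105.  58.]
40 -15 mag- [-36.  86. -29.] pl+ [ -30.  136. -138.] pl- [-30. 136.  42.]
40 0 mag- [-37.  74. -20.] pl+ [ -24.  123. -129.] pl- [-24. 123.  51.]
40 15 mag- [-41.  63.  -9.] pl+ [ -21.  109. -123.] pl- [-21. 109.  57.]
delta [0.0493, -0.0049, 0.0538, 0.001, -0.0005, 0.0007] rows 2  pos [0.4948 0.1685 0.1738] t 2.8 F [ 0.7 -0.2  1. ] op 0.0511 gf 0.0 q [ 0.23 -0.05  1.77 -0.    1.41  0.67]
```

Request:
move_arm(
  deltas=[0.049,-0.005,0.054,0,0,0,0.55,0.049,-0.005,0.054,0,0,0,0.55,0.049,-0.005,0.054,0,0,0,0.55],
)

```text
t: 3.18
tool_pos: [0.5099, 0.2125, 0.119]
orientation: [-2.648, -1.69, 0.003]
force: [1.2, -0.2, 0.7]
opening: 0.051
gripper_force: 0.0
```

```bash
python3 - <<'E'
from h import *
u=np.array([.423,.906,0]);go(np.array([.5257,.2461,.0525])-.034*u,frame(65,0))
I,D=robot.read_camera("side");a=cv2.resize(I[250:350,190:330],(560,400),interpolation=cv2.INTER_CUBIC)
cv2.imwrite("pics/g1.png",a[...,::-1])
E
```

```text
delta [0.0032, 0.0002, 0.0665, -0.0012, 0.0016, 0.0012] rows 2  pos [0.5099 0.2125 0.119 ] t 3.17 F [ 1.2 -0.2  0.7] op 0.051 gf 0.0 q [ 0.3   0.08  1.74 -0.    1.32  0.74]
```

View pics/g1.png

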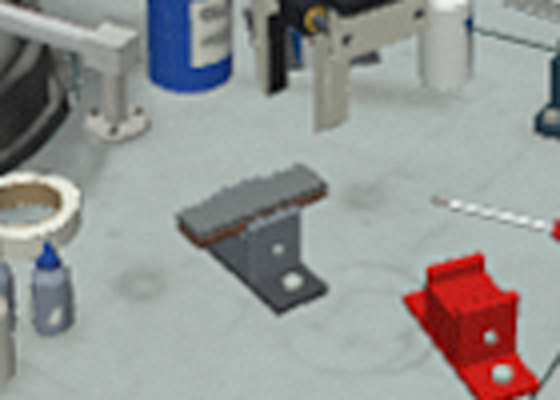

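The crop shows the open fingers at (272,60) and (330,100), above the grey rest's near end at about (310,185). The red look-alike is apart at (470,320). I descend and grip.

Request:
move_arm(
  deltas=[0.003,0,0.04,0,0,0,0.55,0.003,0,0.066,0,0,0,0.55,0.003,0,0.066,0,0,0,0.55,0.003,0,0.066,0,0,0,0.55,0.003,0,0.066,0,0,0,0.2,0.003,0,0.066,0,0,0,0.2,0.003,0,0.066,0,0,0,0.2,0.003,0,0.066,0,0,0,0.2],
  squeeze=45,
)

```text
t: 4.22
tool_pos: [0.5122, 0.2157, 0.0542]
orientation: [2.649, 1.688, 0.001]
force: [-1.1, -0.6, 5.7]
opening: 0.0275
gripper_force: 44.8
```

```bash
python3 - <<'E'
from h import *
u=np.array([.423,.906,0]);go(np.array([.5257,.2461,.0525])-.034*u,frame(65,0))
E
```

```text
delta [-0.0007, -0.0006, 0.0017, 0.0008, -0.0005, 0.0005] rows 1  pos [0.5122 0.2157 0.0542] t 4.22 F [-1.1 -0.6  5.7] op 0.0275 gf 44.8 q [ 0.31  0.17  1.78 -0.    1.19  0.74]
```

Request:
move_arm(
  deltas=[0,0,-0.06,0,0,0,0.2,0,0,-0.12,0,0,0,0.2,0,0,-0.17,0,0,0,0.2,0,0,-0.17,0,0,0,0.2],
)

```text
t: 4.72
tool_pos: [0.5143, 0.2165, 0.2289]
orientation: [2.647, 1.687, 0.013]
force: [-0.6, 0.4, -1.6]
opening: 0.0274
gripper_force: 44.8
```

```bash
python3 - <<'E'
from h import *
go([.461,-.314,.2],frame(84.3,0))
E
```

```text
delta [-0.5036, 0.1754, 0.027, 0.0074, -0.0049, -0.3363] rows 9  pos [0.5143 0.2165 0.2289] t 4.72 F [-0.6  0.4 -1.6] op 0.0274 gf 44.8 q [0.31 0.01 1.62 0.   1.51 0.74]
```

Request:
move_arm(
  deltas=[-0.1,0.035,0.005,0,0,-0.06,0.2,-0.15,0.052,0.008,0,0,-0.12,0.2,-0.2,0.07,0.011,0,0,-0.18,0.2,-0.25,0.087,0.013,0,0,-0.22,0.2,-0.3,0.105,0.016,0,0,-0.26,0.2,-0.35,0.122,0.019,0,0,-0.3,0.2,-0.4,0.14,0.021,0,0,-0.336,0.2,-0.45,0.157,0.024,0,0,-0.336,0.2,-0.503,0.175,0.027,0,0,-0.336,0.2,-0.503,0.175,0.027,0,0,-0.336,0.2,-0.503,0.175,0.027,0,0,-0.336,0.2],
)

```text
t: 6.1
tool_pos: [0.4572, -0.3135, 0.1947]
orientation: [-2.328, -2.105, -0.0]
force: [-0.4, 0.3, -2.5]
opening: 0.0274
gripper_force: 44.8
```

```bash
python3 - <<'E'
from h import *
go([.461,-.314,.03],frame(84.3,0))
I,D=robot.read_camera("side");a=cv2.resize(I[200:270,290:390],(500,350),interpolation=cv2.INTER_CUBIC)
I2,_=robot.read_camera("top");b=cv2.resize(I2[215:285,360:430],(300,300),interpolation=cv2.INTER_CUBIC)
b=cv2.copyMakeBorder(b,0,50,0,0,cv2.BORDER_CONSTANT)
cv2.imwrite("pics/g2.png",np.hstack([a,b])[...,::-1])
E
```

```text
delta [-0.0005, 0.0042, 0.1647, -0.0024, -0.0022, -0.0012] rows 3  pos [ 0.4572 -0.3135  0.1947] t 6.1 F [-0.4  0.3 -2.5] op 0.0274 gf 44.8 q [-0.69  0.03  1.66  0.    1.46 -0.59]
```

View pics/g2.png

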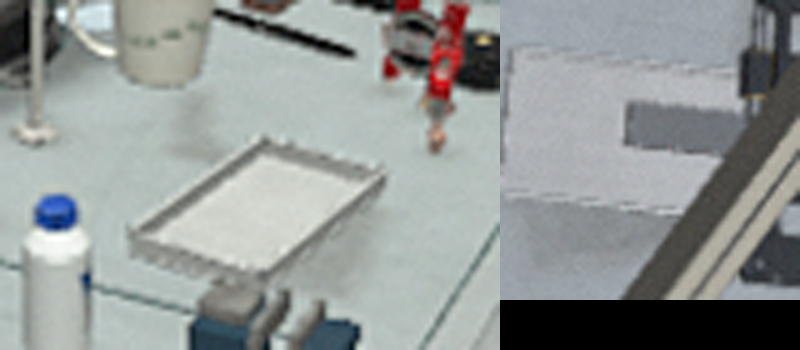

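The top crop shows the held stone at (675,128), over the tray and aligned with it. I lower it slowly.

Request:
move_arm(
  deltas=[0,0.003,0.06,0,0,0,0.2,0,0.003,0.11,0,0,0,0.2,0,0.003,0.15,0,0,0,0.2,0,0.003,0.166,0,0,0,0.2,0,0.003,0.17,0,0,0,0.2,0,0.003,0.173,0,0,0,0.2,0,0.003,0.175,0,0,0,0.2,0,0.003,0.175,0,0,0,0.2],
)

```text
t: 7.2
tool_pos: [0.4614, -0.3151, 0.0224]
orientation: [2.329, 2.107, 0.0]
force: [0.4, -0.1, -2.2]
opening: 0.0277
gripper_force: 44.8
```

```bash
python3 - <<'E'
from h import *
go([.461,-.314,.0172],frame(84.3,0))
E
```

```text
delta [0.001, -0.0005, 0.0052, 0.0012, 0.0007, -0.0006] rows 1  pos [ 0.4614 -0.3151  0.0224] t 7.2 F [ 0.4 -0.1 -2.2] op 0.0277 gf 44.8 q [-0.69  0.22  1.79  0.    1.13 -0.59]
```

Request:
move_arm(
  deltas=[0,0,0.0015,0,0,0,0.2,0,0,0.003,0,0,0,0.2,0,0,0.0045,0,0,0,0.2,0,0,0.0055,0,0,0,0.2,0,0,0.0055,0,0,0,0.2],
)

```text
t: 7.82
tool_pos: [0.461, -0.3148, 0.0174]
orientation: [-2.33, -2.107, 0.0]
force: [-4.8, 3.6, 13.2]
opening: 0.0276
gripper_force: 44.8
```

Request:
move_arm(
  deltas=[0,0,0,0,0,0,0.32,0,0,0,0,0,0,0.4,0,0,0,0,0,0,0.5,0,0,0,0,0,0,0.5,0,0,-0.03,0,0,0,0.5,0,0,-0.08,0,0,0,0.5,0,0,-0.14,0,0,0,0.5,0,0,-0.2,0,0,0,0.5,0,0,-0.2,0,0,0,0.5],
)

```text
t: 8.95
tool_pos: [0.4637, -0.3169, 0.223]
orientation: [2.321, 2.1, 0.003]
force: [0.2, -0.3, -0.3]
opening: 0.0466
gripper_force: 0.0
```

```bash
cat >> h.py <<'E'
MG0=np.array([.646,-.044,0]);ex=np.array([np.cos(np.radians(-51)),np.sin(np.radians(-51)),0]);ey=np.array([-ex[1],ex[0],0])
def magp(x,y,z): return MG0+ex*x/1000+ey*y/1000+[0,0,z/1000]
T=37;zt=frame(-51,T,-1)[:,2]
E
python3 - <<'E'
from h import *
g=magp(-77,0,50)+.008*zt   # TCP when gripping
via=g-.14*zt-ex*.06
print("grip tcp",g,"via",via)
go(via,frame(-51,T,-1))
I2,_=robot.read_camera("top");np.save("t1.npy",I2)
c=magp(0,0,0)
print(robot.recognise("top","used_stone")[:2])
E
```

```text
grip tcp [0.60057221 0.01209865 0.04361092] via [0.50979016 0.12420515 0.15541989]
delta [0.4439, 0.0013, 0.0648, -0.2455, -0.6025, -0.7544] rows 8  pos [ 0.4637 -0.3169  0.223 ] t 8.95 F [ 0.2 -0.3 -0.3] op 0.0466 gf 0.0 q [-0.69  0.02  1.62 -0.    1.49 -0.59]
[{'uv': [396.9, 248.1], 'confidence': 0.56}, {'uv': [383.5, 240.5], 'confidence': 0.39}]
```

Request:
move_arm(
  deltas=[0.06,0,0,0,0,-0.1,0.5,0.11,0,0,0,0,-0.2,0.5,0.16,0,0,-0.04,-0.1,-0.3,0.5,0.22,0,0,-0.08,-0.2,-0.4,0.5,0.28,0,0,-0.12,-0.3,-0.5,0.5,0.34,0,0,-0.16,-0.4,-0.6,0.5,0.4,0,0,-0.2,-0.5,-0.7,0.5,0.444,0,0,-0.2455,-0.6025,-0.754,0.5,0.444,0,0,-0.2455,-0.6025,-0.754,0.5,0.444,0,0.02,-0.2455,-0.6025,-0.754,0.5,0.444,0,0.04,-0.2455,-0.6025,-0.754,0.5],
)

```text
t: 10.42
tool_pos: [0.5049, 0.1252, 0.1738]
orientation: [1.099, 2.298, -0.365]
force: [-0.6, -0.7, 0.1]
opening: 0.0466
gripper_force: 0.0
```

```bash
python3 - <<'E'
from h import *
g=magp(-77,0,50)+.008*zt
go(g-.14*zt-ex*.03,frame(-51,T,-1))
I2,_=robot.read_camera("top");I,_=robot.read_camera("side");np.save("t1.npy",I2)
b=cv2.resize(I2[215:280,350:440],(400,289));a=cv2.resize(I[190:290,210:320],(400,364))
b=cv2.copyMakeBorder(b,0,75,0,0,cv2.BORDER_CONSTANT)
cv2.imwrite("pics/g3.png",np.hstack([a,b])[...,::-1])
E
```

```text
delta [-0.0164, 0.0033, 0.0348, -0.0047, -0.0121, -0.0008] rows 1  pos [0.5049 0.1252 0.1738] t 10.43 F [-0.6 -0.7  0.1] op 0.0466 gf 0.0 q [ 0.56 -0.12  1.97 -0.66  1.28  0.08]
```

View pics/g3.png

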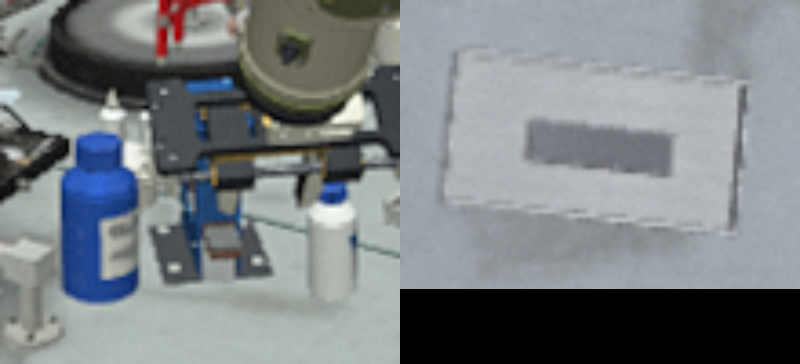

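The right crop shows the used stone flat in the tray at (600,147). The left crop shows the stone front in the outlet at (225,240), between spray and flask.

```bash
python3 - <<'E'
from h import *
g=magp(-77,0,50)+.008*zt;R=frame(-51,T,-1)
for b in(.14,.05,0): go(g-b*zt,R)
E
```

```text
delta [-0.0418, 0.0052, 0.0511, -0.0087, -0.0128, 0.0014] rows 2  pos [0.5035 0.1242 0.1719] t 10.53 F [-0.1  0.1 -0.3] op 0.0464 gf 0.0 q [ 0.56 -0.12  1.98 -0.66  1.28  0.08]
delta [-0.043, 0.006, 0.1411, -0.0087, -0.0128, 0.0014] rows 3  pos [0.5035 0.1242 0.1719] t 10.53 F [-0.1  0.1 -0.3] op 0.0464 gf 0.0 q [ 0.56 -0.12  1.98 -0.66  1.28  0.08]
delta [-0.0436, 0.0064, 0.1911, -0.0087, -0.0128, 0.0014] rows 4  pos [0.5035 0.1242 0.1719] t 10.53 F [-0.1  0.1 -0.3] op 0.0464 gf 0.0 q [ 0.56 -0.12  1.98 -0.66  1.28  0.08]
```

Request:
move_arm(
  deltas=[-0.042,0.005,0.051,-0.009,-0.013,0.001,0.5,-0.042,0.005,0.051,-0.009,-0.013,0.001,0.5,-0.042,0.005,0.051,-0.009,-0.013,0.001,0.5,-0.043,0.006,0.08,-0.009,-0.013,0.001,0.5,-0.043,0.006,0.11,-0.009,-0.013,0.001,0.5,-0.043,0.006,0.141,-0.009,-0.013,0.001,0.5,-0.043,0.006,0.141,-0.009,-0.013,0.001,0.5,-0.043,0.006,0.141,-0.009,-0.013,0.001,0.5],
)

```text
t: 11.52
tool_pos: [0.5844, 0.0396, 0.0891]
orientation: [1.087, 2.285, -0.356]
force: [0.4, -0.3, -0.0]
opening: 0.0465
gripper_force: 0.0
```

```bash
python3 - <<'E'
from h import *
g=magp(-77,0,50)+.008*zt;R=frame(-51,T,-1)
go(g,R)
# finger tips vs stone in side image: depth of stone front region
for n in("side","top"):
    I,D=robot.read_camera(n);m=robot.camera_model(n);W=cloud(m,D)
    L=(W-MG0)@np.column_stack([ex,ey,[0,0,1]])*1000
    k=(abs(L[...,1])<80)&(L[...,0]<-55)&(L[...,0]>-130)&(L[...,2]>28)&(L[...,2]<62)
    q=L[k];print(n,len(q))
    st=q[(abs(q[:,1])<18)]; print("near centre",np.round(np.percentile(st,[2,10,50,90,98],axis=0),1).tolist() if len(st) else "")
    for lo,hi in((-50,-18),(18,50)):
        f=q[(q[:,1]>lo)&(q[:,1]<hi)]
        if len(f): print(lo,len(f),np.round(np.percentile(f,[5,50,95],axis=0),1).tolist())
E
```

```text
delta [0.0023, -0.0052, 0.0553, 0.008, 0.0022, -0.0007] rows 1  pos [0.5844 0.0396 0.0891] t 11.53 F [ 0.4 -0.3 -0. ] op 0.0465 gf 0.0 q [ 0.34  0.06  1.98 -0.74  0.99  0.04]
side 123
near centre [[-86.1, -11.4, 38.2], [-83.9, -9.4, 41.3], [-78.4, 2.4, 50.3], [-58.6, 14.6, 53.1], [-55.7, 15.4, 58.2]]
18 2 [[-55.3, 19.9, 29.1], [-55.3, 19.9, 35.6], [-55.3, 20.0, 42.1]]
top 38
near centre [[-83.3, -13.1, 43.3], [-82.9, -10.7, 46.0], [-79.5, 1.5, 53.1], [-75.8, 11.6, 57.7], [-75.1, 14.1, 59.8]]
```

Request:
move_arm(
  deltas=[0.002,-0.004,0.02,0.004,0,0,0.5,0.002,-0.004,0.038,0.006,0,0,0.5,0.002,-0.004,0.052,0.006,0,0,0.5,0.002,-0.004,0.055,0.006,0,0,0.5,0.002,-0.004,0.055,0.006,0,0,0.5],
)

```text
t: 12.25
tool_pos: [0.6011, 0.0117, 0.0425]
orientation: [1.091, 2.286, -0.366]
force: [-0.1, 0.5, -0.4]
opening: 0.0463
gripper_force: 0.0
```

```bash
python3 - <<'E'
from h import *
g=magp(-77,1.5,50)+.008*zt;R=frame(-51,T,-1)
go(g,R)
E
```

```text
delta [-0.0002, 0.0013, -0.0013, 0.0001, 0.0016, -0.0002] rows 1  pos [0.6011 0.0117 0.0425] t 12.25 F [-0.1  0.5 -0.4] op 0.0463 gf 0.0 q [ 0.27  0.16  1.97 -0.79  0.89  0.07]
```

Request:
move_arm(
  deltas=[0,0.001,-0.001,0,0,0,0.2,0,0.001,-0.001,0,0,0,0.2,0,0.001,-0.001,0,0,0,0.2,0,0.001,-0.001,0,0,0,0.2],
  squeeze=55,
)

```text
t: 12.75
tool_pos: [0.6019, 0.0135, 0.0443]
orientation: [1.09, 2.285, -0.364]
force: [-3.1, 2.3, 4.9]
opening: 0.0272
gripper_force: 55.0
```

```bash
python3 - <<'E'
from h import *
g=magp(-77,1.5,50)+.008*zt;R=frame(-51,T,-1)
go(g,R); R0=Ro.from_rotvec(robot.read_state()["orientation"]).as_matrix();print(R0.T@(-ex),R0.T@[0,0,1])
E
```

```text
delta [0.0002, -0.0004, 0.0007, 0.0018, 0.0023, -0.0004] rows 1  pos [0.6019 0.0135 0.0443] t 12.75 F [-3.1  2.3  4.9] op 0.0272 gf 55.0 q [ 0.28  0.16  1.97 -0.79  0.9   0.07]
[ 7.97270420e-01  7.51804365e-04 -6.03621828e-01] [-0.60362213  0.00173681 -0.79726866]
```

Request:
move_arm(
  deltas=[0.004,0,-0.003,0,0,0,0.2,0.01,0,-0.0075,0,0,0,0.2,0.016,0,-0.012,0,0,0,0.2,0.022,0,-0.0165,0,0,0,0.2,0.028,0,-0.021,0,0,0,0.2,0.034,0,-0.0257,0,0,0,0.2,0.04,0,-0.03,0,0,0,0.2],
)

```text
t: 13.62
tool_pos: [0.5706, 0.0514, 0.0441]
orientation: [1.09, 2.284, -0.366]
force: [5.0, -5.7, 1.4]
opening: 0.0275
gripper_force: 55.0
```

```bash
python3 - <<'E'
from h import *
go(magp(-77,1.5,50)+.008*zt-ex*.095,frame(-51,T,-1))
E
```

```text
delta [0.0366, 0.0001, -0.0272, 0.0008, 0.0036, -0.0005] rows 1  pos [0.5706 0.0514 0.0441] t 13.62 F [ 5.  -5.7  1.4] op 0.0275 gf 55.0 q [ 0.37  0.13  2.   -0.79  0.95  0.15]
```

Request:
move_arm(
  deltas=[0.006,0,-0.0045,0,0,0,0.2,0.012,0,-0.009,0,0,0,0.2,0.018,0,-0.0135,0,0,0,0.2,0.024,0,-0.018,0,0,0,0.2,0.032,0,-0.024,0,0,0,0.2,0.042,0,-0.032,0,0,0,0.2,0.054,0,-0.041,0,0,0,0.2,0.054,0,-0.041,0,0,0,0.2],
)

```text
t: 14.62
tool_pos: [0.5269, 0.1058, 0.0435]
orientation: [1.088, 2.287, -0.364]
force: [0.5, 0.0, -1.8]
opening: 0.028
gripper_force: 55.0
```

```bash
cat > m.py <<'E'
from h import *
# measure held stone and magazine content
s=robot.read_state();R0=Ro.from_rotvec(s["orientation"]).as_matrix()
for n in("side","top"):
    I,D=robot.read_camera(n);np.savez(n+"2.npz",I=I,D=D);m=robot.camera_model(n);W=cloud(m,D)
    L=(W-MG0)@np.column_stack([ex,ey,[0,0,1]])*1000
    k=(abs(L[...,1])<12)&(L[...,0]<-90)&(L[...,0]>-200)&(L[...,2]>25)&(L[...,2]<75)
    q=L[k];print(n,len(q),np.round(np.percentile(q,[1,10,50,90,99],axis=0),1).tolist())
    if len(q)>20:
        t=q[q[:,2]>48];print("slope z per x",np.polyfit(t[:,0],t[:,2],1))
    if n=="top":
        k=(abs(L[...,1])<10)&(abs(L[...,0])<35);print("stack z",np.percentile(L[k][:,2],[5,50,95]).round(1),np.polyfit(L[k][:,0],L[k][:,2],1))
go(s["tool_pos"],R0)
E
python3 m.py
```

```text
side 9 [[-199.2, -11.5, 36.7], [-198.8, -11.0, 41.0], [-183.5, -3.9, 50.6], [-178.9, 2.2, 52.5], [-176.0, 4.3, 52.7]]
top 268 [[-198.6, -11.7, 44.3], [-190.0, -9.3, 48.5], [-151.6, -0.2, 52.5], [-111.7, 9.8, 56.2], [-102.3, 11.7, 59.4]]
slope z per x [-1.08841613e-02  5.13169850e+01]
stack z [76.4 82.2 87.7] [-1.12147516e-03  8.21876264e+01]
delta [0.0009, 0.0001, -0.0005, -0.0004, 0.0003, -0.0007] rows 1  pos [0.5274 0.105  0.0437] t 14.72 F [-0.4 -0.4 -1.2] op 0.0274 gf 55.0 q [ 0.51  0.11  2.03 -0.77  1.03  0.25]
```

Request:
move_arm(
  deltas=[-0.03,0,-0.04,0,0,0,0.2,-0.06,0,-0.08,0,0,0,0.2,-0.09,0,-0.12,0,0,0,0.2,-0.09,0,-0.12,0,0,0,0.2],
)

```text
t: 15.22
tool_pos: [0.5298, 0.106, 0.1994]
orientation: [1.092, 2.28, -0.355]
force: [0.5, -0.4, -2.9]
opening: 0.0275
gripper_force: 55.0
```

```bash
python3 - <<'E'
from h import *
go([.5409,.2782,.14],frame(-115,T,-1))
E
```

```text
delta [0.1376, 0.1164, -0.0286, 0.6815, -0.0018, 0.8853] rows 6  pos [0.5298 0.106  0.1994] t 15.22 F [ 0.5 -0.4 -2.9] op 0.0275 gf 55.0 q [ 0.51 -0.13  1.95 -0.67  1.27  0.02]
```

Request:
move_arm(
  deltas=[0.02,0.016,-0.004,0.1,0,0.13,0.2,0.04,0.033,-0.008,0.2,0,0.26,0.2,0.06,0.05,-0.012,0.3,0,0.39,0.2,0.08,0.066,-0.016,0.4,0,0.52,0.2,0.1,0.083,-0.02,0.5,0,0.65,0.2,0.12,0.1,-0.024,0.6,0,0.78,0.2,0.1376,0.1164,-0.0286,0.6815,0,0.885,0.2,0.1376,0.1164,-0.0286,0.6815,0,0.885,0.2,0.1376,0.1164,-0.0286,0.6815,0,0.885,0.2,0.1376,0.1164,-0.0286,0.6815,0,0.885,0.2],
)

```text
t: 16.48
tool_pos: [0.5373, 0.2767, 0.1341]
orientation: [2.268, 1.451, -0.771]
force: [-0.6, -0.7, -1.5]
opening: 0.0274
gripper_force: 55.0
```

```bash
python3 - <<'E'
from h import *
go([.5409,.2782,.065],frame(-115,T,-1))
R0=Ro.from_rotvec(robot.read_state()["orientation"]).as_matrix();print(R0.T@[0,0,-1])
E
```

```text
delta [0.0442, 0.0031, 0.0532, -0.0043, 0.0054, 0.0054] rows 2  pos [0.5373 0.2767 0.1341] t 16.48 F [-0.6 -0.7 -1.5] op 0.0274 gf 55.0 q [ 0.58  0.77  0.98 -0.35  1.95  0.98]
[0.60611604 0.00671572 0.79534788]
```

Request:
move_arm(
  deltas=[0.022,0.0015,0.027,-0.002,0.003,0.003,0.2,0.036,0.003,0.043,-0.004,0.005,0.005,0.2,0.044,0.003,0.053,-0.004,0.005,0.005,0.2,0.044,0.003,0.053,-0.004,0.005,0.005,0.2,0.044,0.003,0.053,-0.004,0.005,0.005,0.2,0.044,0.003,0.053,-0.004,0.005,0.005,0.2],
)

```text
t: 17.23
tool_pos: [0.5415, 0.279, 0.0659]
orientation: [2.273, 1.447, -0.76]
force: [0.0, 0.3, -1.5]
opening: 0.0274
gripper_force: 55.0
```

```bash
cat > v.py <<'E'
from fit import *
import sys
go([.5409,.2782,.0437],frame(-115,T,-1))
s=robot.read_state();R0=Ro.from_rotvec(s["orientation"]).as_matrix();hd=R0[:2,2]/np.linalg.norm(R0[:2,2])
und=s["tool_pos"][2]-.0037;c=s["tool_pos"][:2]+.0375*hd;yaw=np.arctan2(hd[1],hd[0])
print("predicted stone centre",c.round(4),"yaw",np.degrees(yaw).round(1))
ps={"top":[.527,.2435,np.radians(-115)],"side":[.5233,.245,np.radians(-115)]}
tiles=[]
for n,win,sc in(("top",(195,200,255,255),6.6),("side",(215,270,290,340),5.3)):
    I,D=robot.read_camera(n);np.savez(n+"3.npz",I=I,D=D);m=robot.camera_model(n);u0,v0,u1,v1=win
    W=cloud(m,D);A=np.array([hd,[-hd[1],hd[0]]]);P=W.copy();P[...,:2]=(W[...,:2]-c)@A.T;P[...,2]-=und;P*=1000
    k=(abs(P[...,0])<75)&(abs(P[...,1])<25)&(P[...,2]>4)&(P[...,2]<22);q=P[k];print(n,len(q),np.percentile(q,[2,10,50,90,98],axis=0).round(1).tolist())
    t=q[(q[:,0]>-20)&(q[:,2]>9)];print(" slope along, across",np.linalg.lstsq(np.c_[t[:,:2],np.ones(len(t))],t[:,2],rcond=None)[0].round(3))
    a=cv2.resize(I[v0:v1,u0:u1],None,fx=sc,fy=sc,interpolation=cv2.INTER_CUBIC).copy()
    def pl(pts,col):
        x=np.array([proj(m,X) for X in pts]);x=np.round((x-[u0,v0]+.5)*sc-.5).astype(np.int32);cv2.polylines(a,[x],True,col,1)
    pl(place(np.array([[-20,-55,8],[20,-55,8],[20,55,8],[-20,55,8]])/1000,ps[n]),(255,255,0))
    pl(place(np.array([[-20,-17,50],[20,-17,50],[20,17,50],[-20,17,50]])/1000,ps[n]),(0,255,0))
    b=place(np.array([[-50,-14,0],[50,-14,0],[50,14,0],[-50,14,0]])/1000,[c[0],c[1],yaw]);b[:,2]+=und+.014;pl(b,(255,0,0))
    tiles.append(cv2.resize(a,(400,370)))
cv2.imwrite("pics/%s.png"%sys.argv[1],np.hstack(tiles)[...,::-1])
E
python3 v.py g4
```

```text
delta [0.0125, -0.0002, 0.0183, -0.0005, -0.0008, -0.0007] rows 1  pos [0.5415 0.279  0.0659] t 17.23 F [ 0.   0.3 -1.5] op 0.0274 gf 55.0 q [ 0.58  0.84  0.99 -0.34  1.86  1.01]
predicted stone centre [0.5256 0.245 ] yaw -115.1
top 364 [[-45.7, -20.5, 6.4], [-39.9, -11.7, 8.4], [-3.5, 0.9, 12.7], [41.2, 13.4, 16.8], [49.7, 20.1, 19.0]]
 slope along, across [-1.0000e-02 -2.7000e-02  1.3318e+01]
side 185 [[-20.9, -16.6, 4.4], [-10.8, -15.4, 6.0], [19.8, -10.2, 10.2], [46.1, 7.2, 11.5], [51.2, 11.5, 12.6]]
 slope along, across [-8.0000e-03 -4.0000e-03  1.0844e+01]
```

The held stone is level and centred over the channel within about 1 mm in both cameras, so I lower it gently.

Request:
move_arm(
  deltas=[0.003,0,0.004,0,0,0,0.2,0.006,0,0.008,0,0,0,0.2,0.009,0,0.012,0,0,0,0.2,0.011,0,0.0145,0,0,0,0.2,0.012,0,0.016,0,0,0,0.2,0.012,0,0.016,0,0,0,0.2],
)

```text
t: 18.08
tool_pos: [0.5409, 0.2785, 0.0447]
orientation: [2.272, 1.447, -0.762]
force: [0.6, 0.1, -1.4]
opening: 0.0275
gripper_force: 55.0
```

```bash
python3 - <<'E'
from h import *
go([.5412,.2789,.0437],frame(-115,T,-1))
E
```

```text
delta [0.001, 0.0001, 0.0005, -0.0014, 0.0009, -0.0002] rows 1  pos [0.5409 0.2785 0.0447] t 18.07 F [ 0.6  0.1 -1.4] op 0.0275 gf 55.0 q [ 0.58  0.87  1.   -0.33  1.83  1.02]
```

Request:
move_arm(
  deltas=[0.0004,0,0.0005,0,0,0,0.2,0.0008,0,0.001,0,0,0,0.2,0.0011,0,0.0015,0,0,0,0.2,0.0011,0,0.0015,0,0,0,0.2],
)

```text
t: 18.58
tool_pos: [0.541, 0.2787, 0.0443]
orientation: [2.273, 1.446, -0.762]
force: [-1.6, 1.0, 7.0]
opening: 0.0275
gripper_force: 55.0
```

```bash
python3 v.py g5
```

```text
delta [-0.0001, 0.0001, 0.0007, -0.001, 0.0007, -0.0008] rows 1  pos [0.541  0.2787 0.0443] t 18.57 F [-1.6  1.   7. ] op 0.0275 gf 55.0 q [ 0.58  0.87  1.   -0.33  1.83  1.02]
predicted stone centre [0.5251 0.2447] yaw -115.1
top 412 [[-46.4, -21.7, 5.6], [-38.6, -16.7, 7.6], [-3.0, -0.2, 12.7], [40.3, 14.3, 17.3], [50.5, 23.4, 19.1]]
 slope along, across [1.8000e-02 1.1000e-02 1.3229e+01]
side 215 [[-19.1, -23.4, 4.6], [-10.6, -19.6, 5.7], [16.2, -11.7, 10.7], [45.2, 7.9, 12.4], [51.1, 16.7, 13.7]]
 slope along, across [-1.0000e-03 -5.0000e-03  1.1428e+01]
```

Request:
move_arm(
  deltas=[0,0,0,0,0,0,0.28,0,0,0,0,0,0,0.3,0,0,0,0,0,0,0.36,0,0,0,0,0,0,0.45,0,0,0,0,0,0,0.5,0,0,-0.01,0,0,0,0.5,0,0,-0.03,0,0,0,0.5,0,0,-0.06,0,0,0,0.5,-0.02,0,-0.1,0,0,0,0.5,-0.06,0,-0.15,0,0,0,0.5,-0.06,0,-0.15,0,0,0,0.5],
  squeeze=10,
)

```text
t: 20.05
tool_pos: [0.5614, 0.3188, 0.2065]
orientation: [2.278, 1.446, -0.746]
force: [1.0, 0.3, 0.8]
opening: 0.0465
gripper_force: 0.0
```

```bash
cat > w.py <<'E'
from fit import *
c=np.array([.5252,.2443]);a=np.radians(-115);hd=np.array([np.cos(a),np.sin(a)]);A=np.array([hd,[-hd[1],hd[0]]])
tl=[]
for n,win in(("top",(195,200,255,255)),("side",(215,270,290,340))):
    I,D=robot.read_camera(n);m=robot.camera_model(n);W=cloud(m,D)
    P=W.copy();P[...,:2]=(W[...,:2]-c)@A.T;P*=1000
    k=(abs(P[...,0])<75)&(abs(P[...,1])<14)&(P[...,2]>44)&(P[...,2]<64);q=P[k];print(n,len(q),np.percentile(q,[0,2,50,98,100],axis=0).round(1).tolist())
    print(np.linalg.lstsq(np.c_[q[:,:2],np.ones(len(q))],q[:,2],rcond=None)[0].round(3))
    g=cv2.cvtColor(I,cv2.COLOR_RGB2GRAY)
    u0,v0,u1,v1=(195,203,248,258) if n=="top" else (225,280,285,340);bg=np.median(g[v0:v1,u0:u1]);d=cv2.GaussianBlur(g,(3,3),0).astype(float)
    mk=(d<bg-(17 if n=="top" else 22)).astype(np.uint8);t=np.zeros_like(mk);t[v0:v1,u0:u1]=mk[v0:v1,u0:u1]
    _,L,st,_=cv2.connectedComponentsWithStats(t);B=(L==1+st[1:,4].argmax()).astype(np.uint8)
    cs,_=cv2.findContours(B,cv2.RETR_EXTERNAL,cv2.CHAIN_APPROX_NONE);B=cv2.drawContours(B,cs,-1,1,-1)
    p,f,M=fitsil(m,B,lambda p:rest(p[3]),[.525,.244,-2.006,0],(u0,v0,u1,v1));print("fit",p.round(4),round(f,3))
    u0,v0,u1,v1=(180,150,440,280) if n=="top" else (190,200,390,350)
    tl.append(cv2.resize(I[v0:v1,u0:u1],(400,300) if n=="side" else (400,200)) )
tl[0]=cv2.copyMakeBorder(tl[0],0,100,0,0,cv2.BORDER_CONSTANT)
cv2.imwrite("pics/fin.png",np.hstack(tl)[...,::-1])
s=robot.read_state();print(s["t"],s["force"],s["opening"])
E
python3 w.py
```

```text
top 315 [[-49.5, -13.6, 44.8], [-47.0, -13.3, 47.0], [1.3, -0.0, 53.6], [50.1, 13.3, 60.5], [51.2, 14.0, 62.6]]
[ 4.0000e-03 -5.3000e-02  5.3494e+01]
fit [ 0.5253  0.2441 -2.0199  2.5312] 0.072
side 225 [[-46.3, -14.0, 44.1], [-45.4, -13.6, 45.7], [1.2, -1.8, 51.4], [50.1, 11.7, 53.7], [51.9, 13.0, 54.7]]
[9.0000e-03 2.5000e-02 5.1238e+01]
fit [ 0.5223  0.2453 -2.0257  1.87  ] 0.035
20.15 [-0.57361274 -1.40396641 -0.87025644] 0.04644521086691651
```

View pics/fin.png

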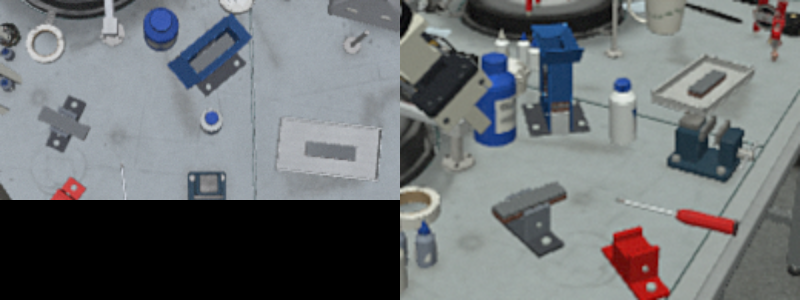

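The final picture shows the new stone level in the grey rest, about 2 mm off centre. The used stone is in the tray, the stack has settled, and the bottles and screwdriver are untouched. I hand in.

```bash
python3 -c "
from plant import robot;print(robot.close_job())"
```

```text
the job is handed in; nothing more can be done
None
```

The used stone lies flat in the tray, the new stone lies level in the rest's channel about 2 mm off centre, the stack settled flat with nothing else visibly moved, and I handed the job in at about 20 s without being told the verdict.

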